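# Swap the long card in the card cage

## Task

Swap the long circuit card in the metal card cage for the long spare card in the wire-sided stand: first pull the old long card out of the cage and park it in the stand's empty long slot, then fit the spare long card into the cage's long slot. Lower each card gently until it sits fully home on the bottom of its slot and let go, never dropping it in; leave the two short cards in their slots and do not knock anything else on the bench about.

Things in the scene. Friction and masses are not known exactly. Their poses are not given: they have to be found in the camera images.
- cage: Card cage, fixed: aluminium base plate 150 (x) x 156 (y) x 10 mm with two solid side panels 66 mm high at y = +-76 mm. Carries two slots at x = -30 and +30 mm, one long and one short, in either order. Origin: centre of its underside on the table.
- stand: Card stand, fixed: black base plate 210 (x) x 156 (y) x 10 mm with a steel wire rail 58 mm high along each side (y = +-74 mm). Carries three slots at x = -60, 0 and +60 mm in any order: two long, one short. Origin: centre of its underside on the table.
- old_card: Circuit card on edge: green board, black chips, bare metal edges, 120 mm long (y) x 8 mm thick (x) x 80 mm tall (z); black pull tab centred on its top edge, 40 (y) x 10 (x) x 35 mm tall; 115 mm in all. Origin: centre of its underside; z up. Same either way round. About 250 g. It starts in the cage's long slot.
- spare_card: Circuit card on edge: green board, black chips, bare metal edges, 120 mm long (y) x 8 mm thick (x) x 80 mm tall (z); black pull tab centred on its top edge, 40 (y) x 10 (x) x 35 mm tall; 115 mm in all. Origin: centre of its underside; z up. Same either way round. About 250 g. It starts in one of the stand's two long slots.
- cage_short_card: Circuit card on edge: green board, black chips, bare metal edges, 90 mm long (y) x 8 mm thick (x) x 80 mm tall (z); black pull tab centred on its top edge, 40 (y) x 10 (x) x 35 mm tall; 115 mm in all. Origin: centre of its underside; z up. Same either way round. About 190 g. It stands in the cage's short slot and stays there.
- stand_short_card: Circuit card on edge: green board, black chips, bare metal edges, 90 mm long (y) x 8 mm thick (x) x 80 mm tall (z); black pull tab centred on its top edge, 40 (y) x 10 (x) x 35 mm tall; 115 mm in all. Origin: centre of its underside; z up. Same either way round. About 190 g. It stands in the stand's short slot and stays there.
- old_card_grip (a point): Grip point in the old card's pull tab: 102 mm above its underside, 22 mm above the board's top edge, 13 mm below the tab's top. Tabs of neighbouring cards stand 60 mm apart centre to centre (50 mm free between them), so open the fingers little.
- spare_card_grip (a point): Grip point in the spare card's pull tab, placed as on the old card.
- cage_slot_long: Slot on the cage for a 120 mm card from above: two grey upright guides fixed on the base plate, forming a channel 10 mm wide (x), 123 mm long (y) inside; flared lip 64 mm above this origin. Origin: centre of underside, 10 mm above the table; a card's underside rests 6 mm above it. z up. Holds the old card at the start; the spare card goes here.
- cage_slot_short: Slot on the cage for a 90 mm card from above: two grey upright guides fixed on the base plate, forming a channel 10 mm wide (x), 93 mm long (y) inside; flared lip 64 mm above this origin. Origin: centre of underside, 10 mm above the table; a card's underside rests 6 mm above it. z up. Holds a short card.
- stand_slot_empty: Slot on the stand for a 120 mm card from above: two grey upright guides fixed on the base plate, forming a channel 10 mm wide (x), 123 mm long (y) inside; flared lip 64 mm above this origin. Origin: centre of underside, 10 mm above the table; a card's underside rests 6 mm above it. z up. The only empty slot at the start; the old card goes here.
- stand_slot_spare: Slot on the stand for a 120 mm card from above: two grey upright guides fixed on the base plate, forming a channel 10 mm wide (x), 123 mm long (y) inside; flared lip 64 mm above this origin. Origin: centre of underside, 10 mm above the table; a card's underside rests 6 mm above it. z up. Holds the spare card at the start.
- stand_slot_short: Slot on the stand for a 90 mm card from above: two grey upright guides fixed on the base plate, forming a channel 10 mm wide (x), 93 mm long (y) inside; flared lip 64 mm above this origin. Origin: centre of underside, 10 mm above the table; a card's underside rests 6 mm above it. z up. Holds a short card.
- bottle: Loose clear water bottle, upright, 62 mm diameter, 190 mm tall. Origin: centre of its underside. Leave alone.
- spool: Loose solder spool standing on end, 62 mm diameter, 50 mm tall. Origin: centre of its underside. Leave alone.
- screwdriver: Loose screwdriver lying along its x, 190 mm long, about 30 mm thick. Leave alone.
- multimeter: Loose yellow hand multimeter lying flat, 165 (x) x 85 (y) x 36 mm with a 45 mm tall dial. Origin: centre of its underside. Leave alone.
- flux_jar: Loose amber jar, 60 mm diameter, 60 mm tall. Origin: centre of its underside. Leave alone.
Mind the look-alikes: they are no part of the job. What is shaped like the old_card but brown or white is not meant.

How it is judged:
By the outcome, as a careful person would: the job done as asked, in the order asked, and still so for the second after the job is handed in, with the robot touching nothing.
It also fails if it takes over 61 s, if anything falls off the work surface, if the arm or the gripper's body presses on something with over 40 N, if the wrist force passes 120 N, or if a joint passes its speed limit or range.

## Robot

A 6-joint arm with a two-finger parallel gripper is mounted at the origin on the work surface. World frame = base frame: x ahead of the robot, y to its left, z up, the work surface at z = 0. Lengths are in mm, angles in rad, forces in N, time in s.
With the tool pointing down it reaches from about 350 to 875 mm from the base axis. Payload 4.2 kg.
Tool frame: the origin (TCP) lies on the mounting face of the last link; the fingertips stand 173 mm ahead of it and the grasp point (between the pads) lies 155 mm ahead of it; z points along the fingers, y is the line along which they close (so a half turn about z gives the same grasp; the last joint's range is limited). The gripper opens to 85 mm and grips with 20 to 120 N. Pads are 22 mm wide; open, the fingers measure 114 mm over their backs; the gripper's body (76 mm by 85 mm) begins 54 mm behind the grasp point. The pads swing forward as they close: fully open they stand 13 mm farther back than shut.
Start: joints at [-0.934, 0.385, 0.008, 0, -1.194, -0.259], TCP at [230.562, -580.897, 404.712] pointing down, gripper open.
Joint ranges: [-3.14, 3.14], [-1.21, 2.06], [-1.07, 1.41], [-3.16, 2.05], [-2.99, -0.16], [-3.1, 3.1]. Speed limits (rad/s): [2.79, 2.79, 3.14, 3.14, 3.14, 3.14].

## Interface

Orientations are given as a unit quaternion [x, y, z, w].
In Python, from bench import arm gives the robot as it stands. The module is installed in compiled form; this text tells all that it offers.
- The arm moves only by the tool move_arm, never from a script. Its arguments are lists of equal length, an entry for each row: "fingers": the finger opening in mm, from 0 to 85.4; "travel": the shift along the tool's x, y, z in mm, a list of three; "dr": the turn, a rotation vector about the tool's x, y, z in rad, a list of three. A call has 1 to 10 rows; each row is the pose to reach, as a shift and turn from the pose commanded when the call began, along the tool's axes at that moment; what a row does not reach only later rows make up. A row lasts 1/10 s, in which the tool goes at most 50 mm and 8.59 degrees, less where a joint would pass 70% of its speed; a pose out of reach is approached as far as the arm can. A call with a gripper value outside its range is refused whole. The fingers move at their own pace and stop on an object; the grip force is fixed at half the most. Time passes only in rows, so rows that repeat a pose let the fingers close. It gives the time, the measured TCP pose, the force, the opening and the grip force at its end, in the units of the state.
- arm.read_state(): the state, without advancing time (a new reading comes with each control period).
- arm.get_image(name): name is "scene" or "side" or "wrist"; returns the picture (400x640x3 uint8, red, green, blue); there is no depth.
- arm.camera_model(name): a dict with "intrinsics" (3x3 intrinsics, pixels), "k1" (the pictures are not rectified: a ray, as slopes to the right and down, at radius r is drawn at 1 + k1 r^2 times it, then the intrinsics apply), "pose" (4x4, takes a point from camera to world coordinates). Camera axes: x right, y up, looking along -z (the intrinsics and any distortion apply to the point x, -y, -z); pixel columns grow to the right and rows downward; lengths in mm; the calibration is good to about 2 mm. A picture is of the moment at which its call begins: read the wrist's pose just before it. camera_model takes no time and is no camera call; for the wrist camera it gives the pose at the moment of the call.
- arm.job_done(): hands the job in; it is judged then, once.
The state is a dict: "clock": time; "joints": joint angles; "joint_vel": joint speeds; "joint_efforts": joint torques, N m; "position": TCP position; "ee_rot": TCP orientation; "contact_force": force on the tool from outside, world axes, zero at the start; "wrist_torque": the same for the moment, N m; "gripper_width": finger opening in mm; "grasp_force": force on a finger pad.
Only numpy, scipy, OpenCV 4.12 (cv2) and the standard library are available. Lean on these libraries where they do the work, as an engineer would, in place of code of your own. Each camera call takes 0.05 s, during which the arm holds its last target. There are 200 camera calls.

## Working session

There is one attempt and no reset: what is moved stays moved. The work goes in short steps, Python scripts to look and compute and a tool call to move; the robot and the scene stay as the last step left them, time stands still between calls to the robot, and variables do not carry over. Pictures are saved under pics/ and viewed, at most 10 in all, crops included, and the job is handed in when it is done.

Besides the shell and the picture viewer there is one more tool, called after "Request:" in YAML: its name, and indented under it one key for each argument. move_arm: Moves the arm, as the interface text tells. Its arguments: {"type":"object","properties":{"fingers":{"type":"array","items":{"type":"number"}},"travel":{"type":"array","items":{"type":"array","items":{"type":"number"}}},"dr":{"type":"array","items":{"type":"array","items":{"type":"number"}}}},"required":["fingers","travel","dr"]}

```bash
mkdir -p pics
python3 - <<'E'
from bench import arm
import cv2,numpy as np
for n in("scene","side"):
    m=arm.camera_model(n);print(n,m["intrinsics"],m["k1"],np.round(m["pose"],3).tolist())
    cv2.imwrite(f"pics/{n}0.png",arm.get_image(n)[:,:,::-1])
s=arm.read_state();print(s)
E
```

```text
scene [[367.5734985    0.         322.83047971]
 [  0.         367.5734985  204.27689374]
 [  0.           0.           1.        ]] -0.07474463082632161 [[0.305, -0.69, 0.656, 1143.606], [0.952, 0.223, -0.208, -192.404], [-0.003, 0.688, 0.725, 784.899], [0.0, 0.0, 0.0, 1.0]]
side [[418.41434924   0.         322.83871443]
 [  0.         418.41434924 207.03196373]
 [  0.           0.           1.        ]] -0.048628435961640334 [[-0.724, 0.326, -0.608, -256.448], [-0.69, -0.367, 0.624, 781.662], [-0.02, 0.871, 0.491, 717.111], [0.0, 0.0, 0.0, 1.0]]
{'clock': 0.1, 'joints': array([-9.34409838e-01,  3.85455900e-01,  6.79381130e-03, -3.80375064e-04,
       -1.19397912e+00, -2.58616905e-01]), 'joint_vel': array([ 0.00036936, -0.00377653,  0.00340108,  0.00160434, -0.00028462,
       -0.00047613]), 'joint_efforts': array([-1.40699620e-03, -3.93319631e+01,  1.88930047e+01,  4.19798657e+00,
       -2.60395325e-03,  1.73845716e-06]), 'position': array([ 230.50515778, -580.75621462,  403.76536095]), 'ee_rot': array([-1.87694658e-01,  9.82226976e-01,  9.08104928e-04, -2.39781905e-04]), 'contact_force': array([ 0.04071632,  0.10186404, -0.29945902]), 'wrist_torque': array([0.00086264, 0.0073977 , 0.02086323]), 'grasp_force': 0.0, 'gripper_width': 85.17943624402196}
```

View pics/scene0.png

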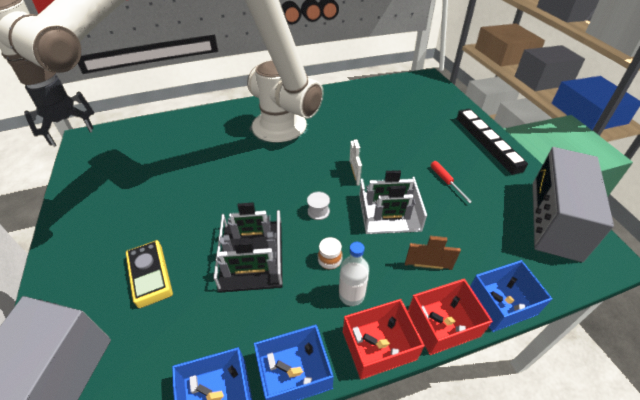

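View pics/side0.png

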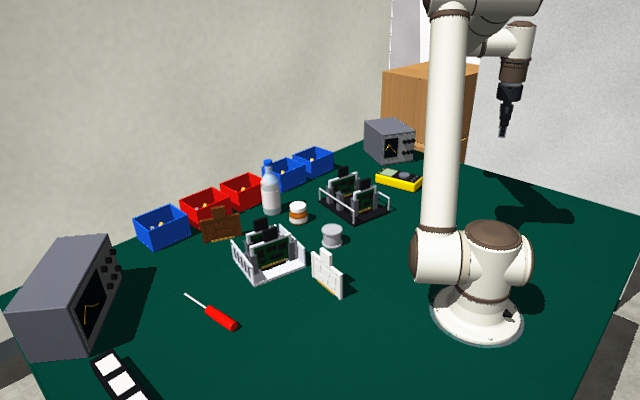

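The scene picture shows the stand (black base, wire sides) at about (250,250) and the cage (white panels) at about (393,205). The brown look-alike is at (432,255) and the white one at (355,160). The side picture shows the cage at (267,250) and the stand at (355,195).

```bash
cat > h.py <<'E'
import numpy as np,cv2
from bench import arm
def ray(m,uv):
    k=m["intrinsics"];D=np.array([m["k1"],0,0,0.])
    p=cv2.undistortPoints(np.array(uv,float).reshape(-1,1,2),k,D).reshape(-1,2)
    # k1 model same as OpenCV
    d=np.c_[p[:,0],-p[:,1],-np.ones(len(p))]@np.array(m["pose"])[:3,:3].T
    return np.array(m["pose"])[:3,3],d
def onz(m,uv,z):
    o,d=ray(m,uv);return o+d*((z-o[2])/d[:,2])[:,None]
def proj(m,P):
    T=np.linalg.inv(m["pose"]);q=np.atleast_2d(P)@T[:3,:3].T+T[:3,3]
    a=q[:,:2]/-q[:,2:];a[:,1]*=-1
    a=a*(1+m["k1"]*(a**2).sum(1))[:,None];k=m["intrinsics"]
    return a*[k[0,0],k[1,1]]+[k[0,2],k[1,2]]
def R():
    from scipy.spatial.transform import Rotation as Q
    return Q.from_quat(arm.read_state()["ee_rot"]).as_matrix()
E
python3 - <<'E'
from h import *
m=arm.camera_model("scene");s=arm.camera_model("side");w=arm.camera_model("wrist")
print("wrist",w["intrinsics"].round(1).tolist(),w["k1"],np.round(w["pose"],3).tolist());print(R().round(3))
print("rough stand/cage at z50",onz(m,[[250,255],[393,208]],40).round())
im=cv2.imread("pics/scene0.png");sd=cv2.imread("pics/side0.png")
a=cv2.resize(im[130:300,205:435],None,fx=3.4,fy=3.4,interpolation=cv2.INTER_CUBIC)
cv2.imwrite("pics/c1.png",a)
E
```

```text
wrist [[314.4, 0.0, 320.4], [0.0, 314.4, 197.0], [0.0, 0.0, 1.0]] 0.015034256793922418 [[-0.368, -0.897, -0.247, 168.715], [0.93, -0.354, -0.099, -605.256], [0.001, -0.266, 0.964, 372.329], [0.0, 0.0, 0.0, 1.0]]
[[-0.93  -0.369 -0.001]
 [-0.369  0.93   0.002]
 [ 0.     0.002 -1.   ]]
rough stand/cage at z50 [[ 579. -203.   40.]
 [ 543.  202.   40.]]
```

View pics/c1.png

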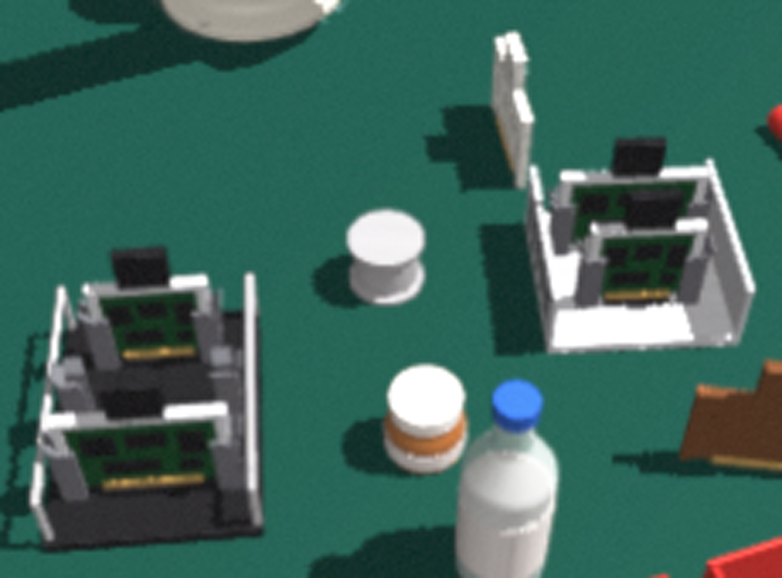

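The crop shows three cards in the stand/cage rows. Stand: the narrow card at the back (tab at crop (140,265)) is the short one, the middle slot (guides at (70,380) and (225,370)) is empty, and the wide front card (tab at (133,403)) is the spare. Cage: the wide card at the back (tab at (640,157)) is the old one, and the narrow front card (tab at (655,210)) is the short one. I'll confirm this with measured widths.

Run:
```python
from h import *
m=arm.camera_model("scene")
c=lambda p:np.array(p,float)/3.4+[205,130]
for n,a,b in(("cage back",(560,176),(705,168)),("cage front",(590,228),(706,226)),("stand back",(82,288),(208,280)),("stand front",(45,423),(228,410))):
    P=onz(m,c([a,b]),96);d=P[1]-P[0];print(n,P.mean(0).round(),"len",np.linalg.norm(d).round(),"ang",np.degrees(np.arctan2(d[1],d[0])).round(1))
for n,a in(("cage back",(640,141)),("cage front",(655,190)),("stand back",(139,250)),("stand front",(133,390))):
    print(n,"tab top",onz(m,c([a]),131).round())
print("empty guides",onz(m,c([(68,362),(225,350)]),74).round())
print("bottle top",onz(m,c([(517,395)]),190).round())
```

```text
cage back [493. 212.  96.] len 120.0 ang 76.8
cage front [554. 197.  96.] len 91.0 ang 73.5
stand back [ 493. -186.   96.] len 94.0 ang 77.1
stand front [ 612. -212.   96.] len 124.0 ang 77.4
cage back tab top [[495. 213. 131.]]
cage front tab top [[549. 199. 131.]]
stand back tab top [[ 491. -184.  131.]]
stand front tab top [[ 616. -210.  131.]]
empty guides [[ 531. -252.   74.]
 [ 555. -140.   74.]]
bottle top [[738.   9. 190.]]
```

The lengths (120, 91, 94 and 124 mm) confirm that the old card is the cage's back card and the spare is the stand's front card. Next I move above the stand for a look with the wrist camera.

Request:
move_arm:
  fingers: [40, 40, 40, 40, 40, 40, 40, 40, 40, 40]
  travel:
    - [-475, 287, 0]
    - [-475, 287, 0]
    - [-475, 287, 0]
    - [-475, 287, 0]
    - [-475, 287, 0]
    - [-475, 287, 0]
    - [-475, 287, 0]
    - [-475, 287, 0]
    - [-475, 287, 0]
    - [-475, 287, 0]
  dr:
    - [0, 0, -0.967]
    - [0, 0, -0.967]
    - [0, 0, -0.967]
    - [0, 0, -0.967]
    - [0, 0, -0.967]
    - [0, 0, -0.967]
    - [0, 0, -0.967]
    - [0, 0, -0.967]
    - [0, 0, -0.967]
    - [0, 0, -0.967]

```text
clock: 1.1
position: [533.7, -180.7, 404.5]
ee_rot: [-0.623, 0.782, 0.0, -0.0]
contact_force: [0.4, -0.9, 1.0]
gripper_width: 39.6
grasp_force: 0.0
```

Request:
move_arm:
  fingers: [40, 40, 40, 40]
  travel:
    - [-48, -22, 0]
    - [-48, -22, 0]
    - [-48, -22, 0]
    - [-48, -22, 0]
  dr:
    - [0, 0, 0]
    - [0, 0, 0]
    - [0, 0, 0]
    - [0, 0, 0]

```text
clock: 1.5
position: [564.7, -141.2, 404.3]
ee_rot: [-0.623, 0.782, 0.0, -0.0]
contact_force: [-0.1, -0.9, 0.3]
gripper_width: 40.2
grasp_force: 0.0
```

Run:
```python
from h import *
m=arm.camera_model("wrist");cv2.imwrite("pics/w1.png",arm.get_image("wrist")[:,:,::-1]);np.save("w1.npy",m,allow_pickle=True)
print(arm.read_state()["position"],R().round(3),m["pose"].round(3))
```

```text
[ 564.48088034 -141.69411835  404.53380901] [[-0.225 -0.974 -0.001]
 [-0.974  0.225  0.   ]
 [ 0.     0.001 -1.   ]] [[-9.74000e-01 -2.17000e-01 -5.90000e-02  5.50232e+02]
 [ 2.25000e-01 -9.39000e-01 -2.58000e-01 -2.06472e+02]
 [ 0.00000e+00 -2.65000e-01  9.64000e-01  3.72889e+02]
 [ 0.00000e+00  0.00000e+00  0.00000e+00  1.00000e+00]]
```

View pics/w1.png

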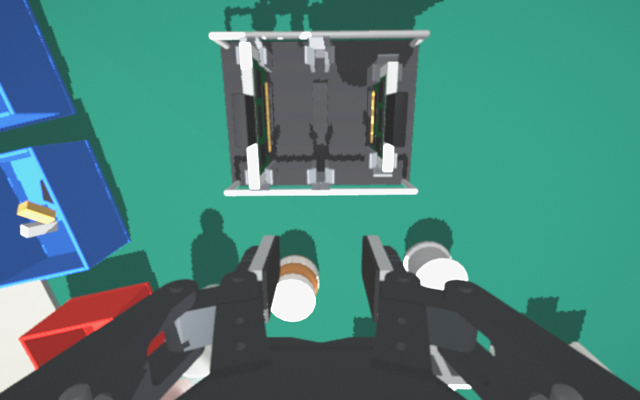

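The wrist picture shows the spare card's white top edge at about x 240-259, y 42-188. The empty slot's guides are at (318,50) and (320,178), and the short card is at (390,60-170). The rails run along rows 35 and 192.

```bash
cat > meas.py <<'E'
from h import *
def strips(im,m,box,z,thr=200):
    x0,y0,x1,y1=box;sub=im[y0:y1,x0:x1].astype(int)
    k=(sub.min(2)>thr).astype(np.uint8)
    cs,_=cv2.findContours(k,cv2.RETR_EXTERNAL,cv2.CHAIN_APPROX_NONE)
    out=[]
    for c in cs:
        if len(c)<20: continue
        pts=c.reshape(-1,2)+[x0,y0]
        P=onz(m,pts,z)[:,:2].astype(np.float32)
        (ctr,wh,a)=cv2.minAreaRect(P)
        print(" blob px",pts.min(0),pts.max(0),"ctr",np.round(ctr,1),"wh",np.round(wh,1),"a",round(a,1));out.append(P)
    return out
def card(im,m,box,thr=200):
    P=np.vstack(strips(im,m,box,96,thr));(c,wh,a)=cv2.minAreaRect(P)
    print("CARD",np.round(c,1),np.round(wh,1),round(a,2));return np.array(c)
E
python3 - <<'E'
from meas import *
m=np.load("w1.npy",allow_pickle=True).item();im=cv2.imread("pics/w1.png")
a=card(im,m,(236,40,262,189));b=card(im,m,(380,58,402,178))
print("mid",(a+b)/2,"d",np.linalg.norm(a-b),np.degrees(np.arctan2(*(a-b)[::-1])))
r=onz(m,[[210,36],[430,34],[225,193],[417,191]],60);print(r.round(1),np.linalg.norm(r[0]-r[2]))
crop=cv2.resize(im[20:205,205:440],None,fx=3.2,fy=3.2,interpolation=cv2.INTER_CUBIC);cv2.imwrite("pics/w1c.png",crop)
E
```

```text
blob px [246 143] [259 188] ctr [ 619.7 -173.8] wh [40.6 11.7] a 74.0
 blob px [237  40] [252  94] ctr [ 602.8 -253.2] wh [40.9 11.8] a 76.6
CARD [ 611.4 -213.7] [121.8  12.1] 77.31
 blob px [380 175] [391 175] ctr [ 505.9 -139.1] wh [0.  9.8] a 76.9
 blob px [382 143] [396 171] ctr [ 500.1 -154.1] wh [24.7 12. ] a 76.4
 blob px [387  62] [397  93] ctr [ 487.  -218.5] wh [23.9  8.1] a 77.2
CARD [ 493.1 -184.1] [93.7 12.9] 75.98
mid [ 552.26596069 -198.90907288] d 121.97029142347769 -14.04122936520975
[[ 632.5 -291.5   60. ]
 [ 439.3 -248.5   60. ]
 [ 664.  -148.9   60. ]
 [ 471.6 -106.6   60. ]] 146.04188342279514
```

View pics/w1c.png

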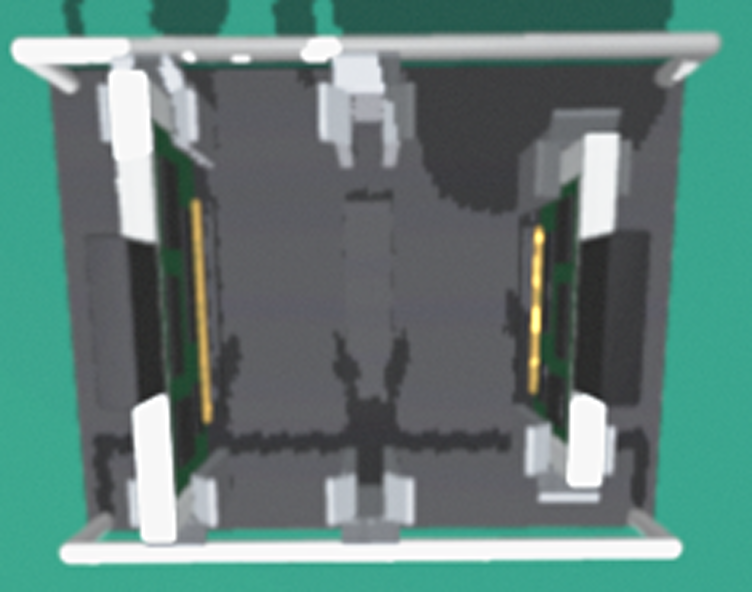

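The crop confirms it: spare (wide) on the left, empty long slot in the middle, short card on the right. Now the same kind of look over the cage.

Request:
move_arm:
  fingers: [40, 40, 40, 40, 40, 40, 40, 40, 40, 40]
  travel:
    - [-386, 118, 0]
    - [-386, 118, 0]
    - [-386, 118, 0]
    - [-386, 118, 0]
    - [-386, 118, 0]
    - [-386, 118, 0]
    - [-386, 118, 0]
    - [-386, 118, 0]
    - [-386, 118, 0]
    - [-386, 118, 0]
  dr:
    - [0, 0, 0]
    - [0, 0, 0]
    - [0, 0, 0]
    - [0, 0, 0]
    - [0, 0, 0]
    - [0, 0, 0]
    - [0, 0, 0]
    - [0, 0, 0]
    - [0, 0, 0]
    - [0, 0, 0]

```text
clock: 2.55
position: [536.5, 261.7, 404.5]
ee_rot: [-0.623, 0.782, 0.0, -0.0]
contact_force: [0.3, -1.5, -0.3]
gripper_width: 40.1
grasp_force: 0.0
```

Request:
move_arm:
  fingers: [40, 40]
  travel:
    - [0, 0, 0]
    - [0, 0, 0]
  dr:
    - [0, 0, 0]
    - [0, 0, 0]

```text
clock: 2.75
position: [536.9, 259.8, 405.0]
ee_rot: [-0.622, 0.783, -0.0, -0.0]
contact_force: [-0.1, -0.4, -0.5]
gripper_width: 40.1
grasp_force: 0.0
```

Run:
```python
from h import *
m=arm.camera_model("wrist");cv2.imwrite("pics/w2.png",arm.get_image("wrist")[:,:,::-1]);np.save("w2.npy",m,allow_pickle=True)
print(arm.read_state()["position"],R().round(3))
im=cv2.imread("pics/w2.png")
crop=cv2.resize(im[20:205,205:440],None,fx=3.2,fy=3.2,interpolation=cv2.INTER_CUBIC);cv2.imwrite("pics/w2c.png",crop)
```

```text
[536.92005715 259.95230027 405.01727735] [[-0.226 -0.974  0.   ]
 [-0.974  0.226  0.   ]
 [-0.    -0.    -1.   ]]
```

View pics/w2c.png

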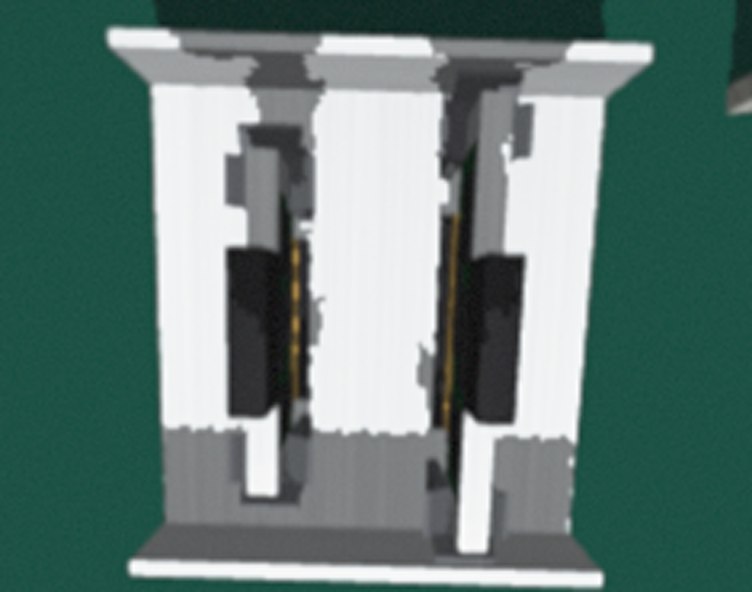

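Here the right-hand card, with top-edge ends at crop (493,85) and (475,553), is the long old card. Its tab's top face is bounded on the outside by (524,257)-(516,422). The left-hand card is the short one, with its tab boundary at x≈228.

Run:
```python
from h import *
c=lambda p:np.array(p,float)/3.2+[205,20]
def far(m,a,b,z,w,inn):
    P=onz(m,c([a,b]),z)[:,:2];d=P[1]-P[0];L=np.linalg.norm(d);d/=L
    n=np.array([-d[1],d[0]]);q=P.mean(0);n*=np.sign(n@(np.array(inn)-q));print("  len",round(L,1),"yaw",np.degrees(np.arctan2(d[1],d[0])).round(1),"ctr",(q+n*w).round(1));return q+n*w
m=np.load("w2.npy",allow_pickle=True).item()
C=(524,204)
print("cage tab old");a=far(m,(524,257),(516,422),131,5,C);print("tab short");b=far(m,(228,248),(228,414),131,5,C);print(np.linalg.norm(a-b),np.degrees(np.arctan2(*(b-a)[::-1])))
print("board old far edge");far(m,(509,85),(492,553),96,4,C);print("board short");far(m,(245,148),(246,496),96,4,C)
r=onz(m,c([(108,32),(652,45),(130,572),(603,584)]),76);print(r.round(1),r.mean(0))
m=np.load("w1.npy",allow_pickle=True).item();C=(552,-199)
print("stand tab spare");a=far(m,(86,235),(103,406),131,5,C);print("tab short");b=far(m,(650,233),(640,405),131,5,C);print(np.linalg.norm(a-b),np.degrees(np.arctan2(*(a-b)[::-1])),(a+b)/2)
print("board spare");a=far(m,(110,70),(139,542),96,4,C);print("board short");b=far(m,(619,133),(605,487),96,4,C);print(np.linalg.norm(a-b),(a+b)/2)
print("empty channel guides top",onz(m,c([(362,78),(371,500)]),74).round(1))
```

```text
cage tab old
  len 37.9 yaw 76.3 ctr [495.6 212.9]
tab short
  len 38.0 yaw 74.7 ctr [552.3 197.9]
58.64262680703345 -14.814171098551371
board old far edge
  len 121.9 yaw 76.7 ctr [495.  212.7]
board short
  len 90.7 yaw 75.1 ctr [553.5 198.3]
[[575.5 114.6  76. ]
 [434.8 150.7  76. ]
 [613.2 259.3  76. ]
 [472.5 296.   76. ]] [524.00743757 205.13743032  76.        ]
stand tab spare
  len 38.7 yaw 78.6 ctr [ 609.4 -212.7]
tab short
  len 38.9 yaw 77.8 ctr [ 494.  -186.1]
118.3405510843408 -12.967538959352778 [ 551.70989331 -199.39265311]
board spare
  len 121.7 yaw 76.8 ctr [ 611.5 -212.4]
board short
  len 91.4 yaw 78.4 ctr [ 492.8 -185.5]
121.73180541075968 [ 552.13609742 -198.91019568]
empty channel guides top [[ 539.7 -260.6   74. ]
 [ 563.5 -146.6   74. ]]
```

Request:
move_arm:
  fingers: [34, 34, 34, 34, 34]
  travel:
    - [55.5, 30, 40]
    - [55.5, 30, 85]
    - [55.5, 30, 85]
    - [55.5, 30, 85]
    - [55.5, 30, 85]
  dr:
    - [0, 0, 0.024]
    - [0, 0, 0.024]
    - [0, 0, 0.024]
    - [0, 0, 0.024]
    - [0, 0, 0.024]

```text
clock: 3.3
position: [496.5, 215.2, 321.6]
ee_rot: [-0.614, 0.79, -0.001, 0.002]
contact_force: [1.1, -0.6, -0.0]
gripper_width: 34.0
grasp_force: 0.0
```

Request:
move_arm:
  fingers: [34, 34]
  travel:
    - [0, 0, 0]
    - [0, 0, 0]
  dr:
    - [0, 0, 0]
    - [0, 0, 0]

```text
clock: 3.5
position: [495.8, 215.2, 321.2]
ee_rot: [-0.614, 0.79, -0.0, 0.002]
contact_force: [0.4, -0.9, 0.3]
gripper_width: 33.8
grasp_force: 0.0
```

Run:
```python
from h import *
s=arm.read_state();r=R();print(s["position"],r.round(4),np.degrees(np.arctan2(r[1,1],r[0,1])))
im=arm.get_image("wrist")[:,:,::-1];m=arm.camera_model("wrist")
cv2.imwrite("pics/w3.png",im)
print(r.T@(np.array([495.1,212.7,274])-s["position"]))
```

```text
[495.82997155 215.24097543 321.2031176 ] [[-0.247  -0.969   0.0028]
 [-0.969   0.247   0.002 ]
 [-0.0026 -0.0022 -1.    ]] 165.70048385250476
[ 2.76501813  0.18352391 47.19581252]
```

View pics/w3.png

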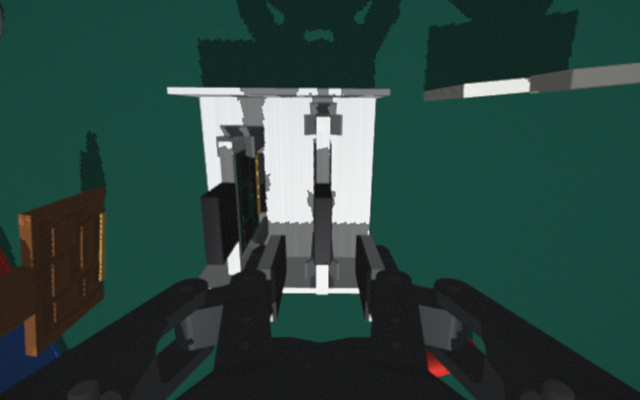

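The picture shows the old card's tab (x≈322) centred between the fingers. Descend and grip.

Request:
move_arm:
  fingers: [34, 34, 34, 34, 0, 0, 0, 0, 0, 0]
  travel:
    - [2.5, 0.2, 20]
    - [2.5, 0.2, 40]
    - [2.5, 0.2, 47]
    - [2.5, 0.2, 47]
    - [2.5, 0.2, 47]
    - [2.5, 0.2, 47]
    - [2.5, 0.2, 47]
    - [2.5, 0.2, 47]
    - [2.5, 0.2, 47]
    - [2.5, 0.2, 47]
  dr:
    - [0, 0, 0]
    - [0, 0, 0]
    - [0, 0, 0]
    - [0, 0, 0]
    - [0, 0, 0]
    - [0, 0, 0]
    - [0, 0, 0]
    - [0, 0, 0]
    - [0, 0, 0]
    - [0, 0, 0]

```text
clock: 4.55
position: [494.6, 212.4, 273.9]
ee_rot: [-0.614, 0.79, -0.0, 0.001]
contact_force: [0.2, 0.9, 5.7]
gripper_width: 9.6
grasp_force: 60.0
```

Run:
```python
from h import *
s=arm.read_state();r=R();print(s["position"],r.round(4),np.degrees(np.arctan2(r[1,1],r[0,1])),s["contact_force"],s["wrist_torque"])
```

```text
[494.60050467 212.42260167 273.89702682] [[-0.2469 -0.969   0.0023]
 [-0.969   0.2469  0.0014]
 [-0.0019 -0.0019 -1.    ]] 165.70630893639827 [0.21949364 0.92686173 5.71591187] [0.30875026 0.20674315 0.03683823]
```

Request:
move_arm:
  fingers: [0, 0, 0, 0, 0, 0, 0, 0, 0]
  travel:
    - [0, 0, -10]
    - [0, 0, -25]
    - [0, 0, -45]
    - [0, 0, -65]
    - [0, 0, -85]
    - [0, 0, -110]
    - [0, 0, -135]
    - [0, 0, -155]
    - [0, 0, -160]
  dr:
    - [0, 0, 0]
    - [0, 0, 0]
    - [0, 0, 0]
    - [0, 0, 0]
    - [0, 0, 0]
    - [0, 0, 0]
    - [0, 0, 0]
    - [0, 0, 0]
    - [0, 0, 0]

```text
clock: 5.45
position: [494.1, 211.8, 434.8]
ee_rot: [-0.613, 0.79, -0.0, 0.002]
contact_force: [0.4, -0.8, -2.7]
gripper_width: 8.9
grasp_force: 59.0
```

Run:
```python
from h import *
s=arm.read_state();r=R();print(s["position"],r.round(4),np.degrees(np.arctan2(r[1,1],r[0,1])),s["contact_force"],s["gripper_width"])
print(r.T@(np.array([552,-199.1,434])-s["position"]))
```

```text
[494.05304103 211.82844399 434.82318875] [[-0.2474 -0.9689  0.0025]
 [-0.9689  0.2474  0.0019]
 [-0.0024 -0.0019 -1.    ]] 165.67403027439912 [ 0.4295782  -0.75559351 -2.69571707] 8.92071597560708
[ 3.83813390e+02 -1.57822546e+02  1.98220114e-01]
```

Request:
move_arm:
  fingers: [0, 0, 0, 0, 0, 0, 0, 0, 0, 0]
  travel:
    - [20, -8, 0]
    - [60, -25, 0]
    - [105, -43, 0]
    - [150, -62, 0]
    - [195, -80, 0]
    - [240, -99, 0]
    - [285, -117, 0]
    - [330, -136, 0]
    - [365, -150, 0]
    - [384, -157.5, 0]
  dr:
    - [0, 0, -0.003]
    - [0, 0, -0.006]
    - [0, 0, -0.009]
    - [0, 0, -0.012]
    - [0, 0, -0.015]
    - [0, 0, -0.018]
    - [0, 0, -0.021]
    - [0, 0, -0.024]
    - [0, 0, -0.027]
    - [0, 0, -0.03]

```text
clock: 6.45
position: [551.3, -201.8, 430.5]
ee_rot: [-0.624, 0.781, 0.002, -0.001]
contact_force: [-0.1, 0.8, -2.4]
gripper_width: 8.9
grasp_force: 58.9
```

Request:
move_arm:
  fingers: [0, 0, 0, 0]
  travel:
    - [0, 0, 0]
    - [0, 0, 0]
    - [0, 0, 0]
    - [0, 0, 0]
  dr:
    - [0, 0, 0]
    - [0, 0, 0]
    - [0, 0, 0]
    - [0, 0, 0]

```text
clock: 6.85
position: [551.7, -197.9, 432.6]
ee_rot: [-0.626, 0.78, 0.0, -0.0]
contact_force: [-0.4, 0.1, -1.8]
gripper_width: 9.1
grasp_force: 58.9
```

Run:
```python
from h import *
s=arm.read_state();r=R();print(s["position"],r.round(4),np.degrees(np.arctan2(r[1,1],r[0,1])),s["contact_force"],s["gripper_width"])
print(r.T@(np.array([551.5,-199.3,434])-s["position"]))
m=arm.camera_model("wrist");im=arm.get_image("wrist")[:,:,::-1];np.save("w4.npy",m,allow_pickle=True);cv2.imwrite("pics/w4.png",im)
```

```text
[ 551.68100019 -197.93100422  432.58014552] [[-2.167e-01 -9.762e-01 -5.000e-04]
 [-9.762e-01  2.167e-01  3.000e-04]
 [-2.000e-04  5.000e-04 -1.000e+00]] 167.48361027303218 [-0.4323484   0.14338725 -1.78596957] 9.068275474311859
[ 1.37541694 -0.11926208 -1.42017677]
```

View pics/w4.png

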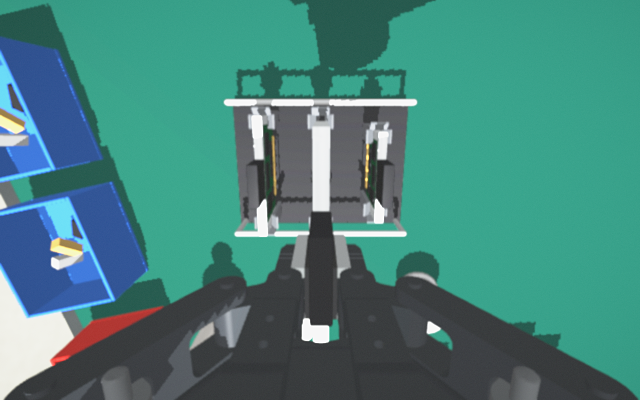

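The card hangs at x≈320, in line with the empty slot's guides. Lower to just above the lip.

Request:
move_arm:
  fingers: [0, 0, 0, 0, 0, 0, 0, 0, 0]
  travel:
    - [1, -0.3, 15]
    - [1, -0.3, 35]
    - [1, -0.3, 55]
    - [1, -0.3, 75]
    - [1, -0.3, 86]
    - [1, -0.3, 90]
    - [1, -0.3, 90]
    - [1, -0.3, 90]
    - [1, -0.3, 90]
  dr:
    - [0, 0, 0]
    - [0, 0, 0]
    - [0, 0, 0]
    - [0, 0, 0]
    - [0, 0, 0]
    - [0, 0, 0]
    - [0, 0, 0]
    - [0, 0, 0]
    - [0, 0, 0]

```text
clock: 7.8
position: [552.1, -200.0, 343.9]
ee_rot: [-0.625, 0.78, -0.001, 0.001]
contact_force: [0.3, 0.2, -2.4]
gripper_width: 9.0
grasp_force: 58.8
```

```bash
cat > st.py <<'E'
from h import *
import sys
s=arm.read_state();r=R();print(s["position"].round(2),r.round(4).tolist(),np.degrees(np.arctan2(r[1,1],r[0,1])).round(2),s["contact_force"].round(2),s["wrist_torque"].round(3),s["gripper_width"])
print((r.T@(np.array(eval(sys.argv[1]))-s["position"])).round(2))
E
python3 st.py "(551.5,-199.3,274)"
```

```text
[ 552.13 -200.04  343.88] [[-0.218, -0.9759, 0.0022], [-0.9759, 0.218, -0.0004], [-0.0001, -0.0023, -1.0]] 167.41 [ 0.28  0.25 -2.41] [-0.011  0.074 -0.029] 8.976935239406053
[-0.58  0.93 69.88]
```

Request:
move_arm:
  fingers: [0, 0, 0, 0, 0, 0, 0]
  travel:
    - [-1, 0.6, 3]
    - [-1, 0.6, 8]
    - [-1, 0.6, 13]
    - [-1, 0.6, 18]
    - [-1, 0.6, 22]
    - [-1, 0.6, 24]
    - [-1, 0.6, 24]
  dr:
    - [0, 0, 0]
    - [0, 0, 0]
    - [0, 0, 0]
    - [0, 0, 0]
    - [0, 0, 0]
    - [0, 0, 0]
    - [0, 0, 0]

```text
clock: 8.5
position: [551.5, -198.9, 318.3]
ee_rot: [-0.625, 0.78, 0.0, -0.0]
contact_force: [0.2, -0.7, -1.8]
gripper_width: 9.1
grasp_force: 58.9
```

```bash
python3 st.py "(551.5,-199.3,274)"
```

```text
[ 551.47 -198.94  318.27] [[-0.2182, -0.9759, -0.0007], [-0.9759, 0.2182, 0.0], [0.0001, 0.0007, -1.0]] 167.4 [ 0.15 -0.69 -1.78] [-0.019  0.005 -0.04 ] 9.10798236482491
[ 0.34 -0.14 44.27]
```

Request:
move_arm:
  fingers: [0, 0, 0, 0, 0, 0, 0, 0, 0, 0]
  travel:
    - [0.2, 0, 5]
    - [0.2, 0, 11]
    - [0.2, 0, 17]
    - [0.2, 0, 23]
    - [0.2, 0, 29]
    - [0.2, 0, 34]
    - [0.2, 0, 38]
    - [0.2, 0, 41]
    - [0.2, 0, 42]
    - [0.2, 0, 42]
  dr:
    - [0, 0, 0]
    - [0, 0, 0]
    - [0, 0, 0]
    - [0, 0, 0]
    - [0, 0, 0]
    - [0, 0, 0]
    - [0, 0, 0]
    - [0, 0, 0]
    - [0, 0, 0]
    - [0, 0, 0]

```text
clock: 9.5
position: [551.4, -199.1, 276.7]
ee_rot: [-0.625, 0.78, 0.0, -0.0]
contact_force: [0.0, -1.6, -2.0]
gripper_width: 9.4
grasp_force: 58.9
```

```bash
python3 st.py "(551.5,-199.3,274)"
```

```text
[ 551.41 -199.14  276.65] [[-0.2182, -0.9759, -0.0001], [-0.9759, 0.2182, 0.0], [0.0, 0.0001, -1.0]] 167.39 [ 0.03 -1.57 -2.04] [ 0.019 -0.007  0.   ] 9.38324438603094
[ 0.13 -0.12  2.65]
```

Request:
move_arm:
  fingers: [0, 0, 0, 0, 0, 0]
  travel:
    - [0, 0, 1]
    - [0, 0, 2]
    - [0, 0, 3]
    - [0, 0, 3.5]
    - [0, 0, 3.5]
    - [0, 0, 3.5]
  dr:
    - [0, 0, 0]
    - [0, 0, 0]
    - [0, 0, 0]
    - [0, 0, 0]
    - [0, 0, 0]
    - [0, 0, 0]

```text
clock: 10.1
position: [551.5, -199.2, 273.9]
ee_rot: [-0.625, 0.78, -0.0, 0.0]
contact_force: [-1.4, 0.4, 4.9]
gripper_width: 9.4
grasp_force: 59.8
```

Seated: z is 273.9, the same as in the cage, with about 7 N on the bottom. Release and rise.

Request:
move_arm:
  fingers: [30, 30, 30, 30, 30, 30, 30, 30]
  travel:
    - [0, 0, 0]
    - [0, 0, 0]
    - [0, 0, 0]
    - [0, 0, 0]
    - [0, 0, -15]
    - [0, 0, -35]
    - [0, 0, -50]
    - [0, 0, -55]
  dr:
    - [0, 0, 0]
    - [0, 0, 0]
    - [0, 0, 0]
    - [0, 0, 0]
    - [0, 0, 0]
    - [0, 0, 0]
    - [0, 0, 0]
    - [0, 0, 0]

```text
clock: 10.9
position: [551.9, -199.2, 330.0]
ee_rot: [-0.625, 0.78, -0.001, 0.001]
contact_force: [0.1, -0.9, -0.2]
gripper_width: 30.5
grasp_force: 0.0
```

```bash
python3 st.py "(610.1,-212.4,274)"
```

```text
[ 551.86 -199.21  329.95] [[-0.218, -0.9759, 0.0034], [-0.976, 0.218, -0.0006], [-0.0001, -0.0035, -1.0]] 167.41 [ 0.14 -0.88 -0.21] [0.012 0.013 0.04 ] 30.461035793357063
[  0.19 -59.53  56.16]
```

Request:
move_arm:
  fingers: [30, 30, 30, 30, 30, 30]
  travel:
    - [0.2, -25, 0]
    - [0.2, -50, 0]
    - [0.2, -60, 0]
    - [0.2, -60, 0]
    - [0.2, -60, 0]
    - [0.2, -60, 0]
  dr:
    - [0, 0, 0]
    - [0, 0, 0]
    - [0, 0, 0]
    - [0, 0, 0]
    - [0, 0, 0]
    - [0, 0, 0]

```text
clock: 11.5
position: [609.1, -212.2, 328.0]
ee_rot: [-0.625, 0.78, 0.0, -0.0]
contact_force: [-0.3, -0.9, 0.4]
gripper_width: 30.1
grasp_force: 0.0
```

```bash
python3 st.py "(610.1,-212.4,274)"
python3 - <<'E'
from h import *
im=arm.get_image("wrist")[:,:,::-1];cv2.imwrite("pics/w5.png",im)
E
```

```text
[ 609.09 -212.24  327.97] [[-0.2183, -0.9759, -0.0012], [-0.9759, 0.2183, 0.0003], [-0.0001, 0.0012, -1.0]] 167.39 [-0.26 -0.92  0.4 ] [ 0.043 -0.003  0.023] 30.140310213535514
[-0.06 -1.08 53.97]
```

View pics/w5.png

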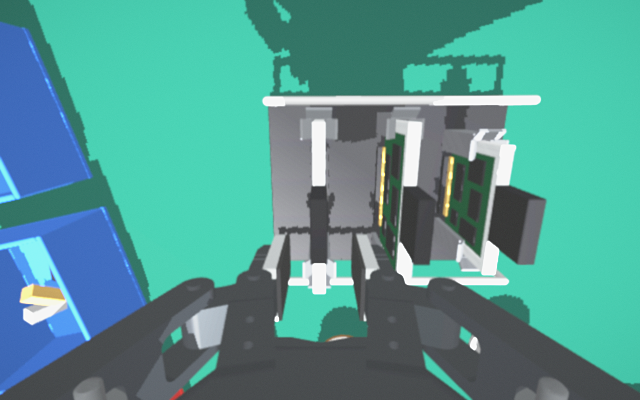

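The spare's tab (x≈318) is between the fingers, and the old card stands seated in the middle slot (x≈410). Descend and grip.

Request:
move_arm:
  fingers: [30, 30, 30, 30, 0, 0, 0, 0, 0, 0]
  travel:
    - [0, -0.8, 20]
    - [0, -0.8, 42]
    - [0, -0.8, 54]
    - [0, -0.8, 54]
    - [0, -0.8, 54]
    - [0, -0.8, 54]
    - [0, -0.8, 54]
    - [0, -0.8, 54]
    - [0, -0.8, 54]
    - [0, -0.8, 54]
  dr:
    - [0, 0, 0]
    - [0, 0, 0]
    - [0, 0, 0]
    - [0, 0, 0]
    - [0, 0, 0]
    - [0, 0, 0]
    - [0, 0, 0]
    - [0, 0, 0]
    - [0, 0, 0]
    - [0, 0, 0]

```text
clock: 12.55
position: [610.9, -212.6, 275.4]
ee_rot: [-0.625, 0.78, -0.001, 0.0]
contact_force: [-1.5, 0.7, 5.5]
gripper_width: 8.9
grasp_force: 60.5
```

```bash
python3 st.py "(610.1,-212.4,274)"
```

```text
[ 610.88 -212.63  275.43] [[-0.2179, -0.976, 0.0013], [-0.976, 0.2179, -0.0006], [0.0003, -0.0014, -1.0]] 167.42 [-1.5   0.67  5.47] [0.314 0.578 0.072] 8.852650303519075
[-0.05  0.81  1.43]
```

Request:
move_arm:
  fingers: [0, 0, 0, 0, 0, 0, 0, 0, 0]
  travel:
    - [0, 0, -10]
    - [0, 0, -25]
    - [0, 0, -45]
    - [0, 0, -65]
    - [0, 0, -85]
    - [0, 0, -110]
    - [0, 0, -135]
    - [0, 0, -155]
    - [0, 0, -160]
  dr:
    - [0, 0, 0]
    - [0, 0, 0]
    - [0, 0, 0]
    - [0, 0, 0]
    - [0, 0, 0]
    - [0, 0, 0]
    - [0, 0, 0]
    - [0, 0, 0]
    - [0, 0, 0]

```text
clock: 13.45
position: [610.9, -212.7, 436.8]
ee_rot: [-0.625, 0.78, -0.002, 0.002]
contact_force: [-0.1, -0.1, -1.9]
gripper_width: 9.2
grasp_force: 59.5
```

Request:
move_arm:
  fingers: [0, 0, 0, 0, 0, 0, 0, 0, 0, 0]
  travel:
    - [-20, 10, 0]
    - [-60, 32, 0]
    - [-105, 55, 0]
    - [-150, 79, 0]
    - [-195, 103, 0]
    - [-240, 127, 0]
    - [-285, 151, 0]
    - [-335, 177, 0]
    - [-372, 197, 0]
    - [-389.5, 206, 0]
  dr:
    - [0, 0, 0.003]
    - [0, 0, 0.006]
    - [0, 0, 0.009]
    - [0, 0, 0.012]
    - [0, 0, 0.015]
    - [0, 0, 0.018]
    - [0, 0, 0.021]
    - [0, 0, 0.024]
    - [0, 0, 0.028]
    - [0, 0, 0.031]

```text
clock: 14.45
position: [493.2, 215.6, 432.9]
ee_rot: [-0.614, 0.789, 0.001, -0.001]
contact_force: [-0.3, 0.9, -1.4]
gripper_width: 8.8
grasp_force: 59.3
```

Request:
move_arm:
  fingers: [0, 0, 0, 0, 0, 0]
  travel:
    - [0, 0, 0]
    - [0, 0, 0]
    - [0, 0, 0]
    - [0, 0, 0]
    - [0, 0, 0]
    - [0, 0, 0]
  dr:
    - [0, 0, 0]
    - [0, 0, 0]
    - [0, 0, 0]
    - [0, 0, 0]
    - [0, 0, 0]
    - [0, 0, 0]

```text
clock: 15.05
position: [494.9, 211.8, 434.2]
ee_rot: [-0.613, 0.79, 0.0, 0.0]
contact_force: [-1.0, 0.5, -2.0]
gripper_width: 9.3
grasp_force: 59.4
```

```bash
python3 st.py "(494.6,212.4,347)"
```

```text
[494.9 211.8 434.2] [[-0.2496, -0.9683, -0.0], [-0.9683, 0.2496, 0.0001], [-0.0001, 0.0, -1.0]] 165.54 [-1.   0.5 -2. ] [0.    0.008 0.004] 9.274387087387002
[-0.5   0.44 87.2 ]
```

Request:
move_arm:
  fingers: [0, 0, 0, 0, 0, 0, 0, 0, 0, 0]
  travel:
    - [-0.4, 0.3, 15]
    - [-0.4, 0.3, 35]
    - [-0.4, 0.3, 55]
    - [-0.4, 0.3, 75]
    - [-0.4, 0.3, 84]
    - [-0.4, 0.3, 87]
    - [-0.4, 0.3, 87]
    - [-0.4, 0.3, 87]
    - [-0.4, 0.3, 87]
    - [-0.4, 0.3, 87]
  dr:
    - [0, 0, 0]
    - [0, 0, 0]
    - [0, 0, 0]
    - [0, 0, 0]
    - [0, 0, 0]
    - [0, 0, 0]
    - [0, 0, 0]
    - [0, 0, 0]
    - [0, 0, 0]
    - [0, 0, 0]

```text
clock: 16.05
position: [494.6, 213.0, 348.0]
ee_rot: [-0.613, 0.79, 0.0, 0.001]
contact_force: [0.7, -0.1, -2.5]
gripper_width: 8.7
grasp_force: 59.3
```

```bash
python3 st.py "(494.6,212.4,275.4)"
```

```text
[494.57 213.04 347.97] [[-0.2483, -0.9687, 0.0012], [-0.9687, 0.2483, 0.0009], [-0.0012, -0.0009, -1.0]] 165.63 [ 0.7  -0.06 -2.47] [ 0.034 -0.011  0.014] 8.669294296751776
[ 0.7  -0.12 72.57]
```

Request:
move_arm:
  fingers: [0, 0, 0, 0, 0, 0, 0, 0]
  travel:
    - [0.4, 0, 3]
    - [0.4, 0, 8]
    - [0.4, 0, 13]
    - [0.4, 0, 18]
    - [0.4, 0, 23]
    - [0.4, 0, 26]
    - [0.4, 0, 28]
    - [0.4, 0, 28]
  dr:
    - [0, 0, 0]
    - [0, 0, 0]
    - [0, 0, 0]
    - [0, 0, 0]
    - [0, 0, 0]
    - [0, 0, 0]
    - [0, 0, 0]
    - [0, 0, 0]

```text
clock: 16.85
position: [494.4, 212.6, 318.9]
ee_rot: [-0.613, 0.79, -0.0, -0.0]
contact_force: [-0.2, -0.1, -2.7]
gripper_width: 9.0
grasp_force: 59.3
```

```bash
python3 st.py "(494.6,212.4,275.4)"
```

```text
[494.43 212.56 318.89] [[-0.2484, -0.9687, -0.0003], [-0.9687, 0.2484, -0.0003], [0.0003, 0.0002, -1.0]] 165.62 [-0.16 -0.06 -2.74] [-0.047 -0.083 -0.073] 9.036873900156305
[ 0.1  -0.22 43.49]
```

In the channel with no side force. Continue down to about 2 mm above the seat.

Request:
move_arm:
  fingers: [0, 0, 0, 0, 0, 0, 0, 0, 0, 0]
  travel:
    - [0, 0, 5]
    - [0, 0, 11]
    - [0, 0, 17]
    - [0, 0, 23]
    - [0, 0, 29]
    - [0, 0, 34]
    - [0, 0, 38]
    - [0, 0, 40]
    - [0, 0, 41]
    - [0, 0, 41]
  dr:
    - [0, 0, 0]
    - [0, 0, 0]
    - [0, 0, 0]
    - [0, 0, 0]
    - [0, 0, 0]
    - [0, 0, 0]
    - [0, 0, 0]
    - [0, 0, 0]
    - [0, 0, 0]
    - [0, 0, 0]

```text
clock: 17.85
position: [494.4, 212.6, 278.1]
ee_rot: [-0.613, 0.79, 0.0, -0.0]
contact_force: [0.6, -0.2, -2.9]
gripper_width: 8.9
grasp_force: 59.4
```

Request:
move_arm:
  fingers: [0, 0, 0, 0, 0, 0]
  travel:
    - [0, 0, 1]
    - [0, 0, 2]
    - [0, 0, 3]
    - [0, 0, 3]
    - [0, 0, 3]
    - [0, 0, 3]
  dr:
    - [0, 0, 0]
    - [0, 0, 0]
    - [0, 0, 0]
    - [0, 0, 0]
    - [0, 0, 0]
    - [0, 0, 0]

```text
clock: 18.45
position: [494.4, 212.6, 275.4]
ee_rot: [-0.613, 0.79, -0.0, 0.0]
contact_force: [-0.3, 0.5, -0.1]
gripper_width: 9.1
grasp_force: 59.6
```

Contact is just starting at z 275.4, so 0.5 mm more, then check.

Request:
move_arm:
  fingers: [0, 0, 0, 0]
  travel:
    - [0, 0, 0.4]
    - [0, 0, 0.8]
    - [0, 0, 0.8]
    - [0, 0, 0.8]
  dr:
    - [0, 0, 0]
    - [0, 0, 0]
    - [0, 0, 0]
    - [0, 0, 0]

```text
clock: 18.85
position: [494.5, 212.6, 275.4]
ee_rot: [-0.613, 0.79, -0.0, 0.0]
contact_force: [-1.8, 0.1, 5.6]
gripper_width: 8.9
grasp_force: 60.6
```

Seated on the bottom. Release and retreat.

Request:
move_arm:
  fingers: [30, 30, 30, 30, 30, 30, 30, 30, 30, 30]
  travel:
    - [0, 0, 0]
    - [0, 0, 0]
    - [0, 0, 0]
    - [0, 0, 0]
    - [0, 0, -15]
    - [0, 0, -35]
    - [0, 0, -60]
    - [0, 0, -95]
    - [-20, 0, -130]
    - [-45, 0, -135]
  dr:
    - [0, 0, 0]
    - [0, 0, 0]
    - [0, 0, 0]
    - [0, 0, 0]
    - [0, 0, 0]
    - [0, 0, 0]
    - [0, 0, 0]
    - [0, 0, 0]
    - [0, 0, 0]
    - [0, 0, 0]

```text
clock: 19.85
position: [506.3, 256.3, 415.0]
ee_rot: [-0.613, 0.79, -0.0, 0.005]
contact_force: [0.5, 0.7, -0.2]
gripper_width: 30.1
grasp_force: 0.0
```

Request:
move_arm:
  fingers: [30, 30, 30]
  travel:
    - [0, 0, 0]
    - [0, 0, 0]
    - [0, 0, 0]
  dr:
    - [0, 0, 0]
    - [0, 0, 0]
    - [0, 0, 0]

```text
clock: 20.15
position: [505.2, 255.6, 408.4]
ee_rot: [-0.613, 0.79, -0.0, -0.001]
contact_force: [-0.9, -0.2, 0.4]
gripper_width: 29.9
grasp_force: 0.0
```

Run:
```python
from h import *
a=arm.get_image("scene")[:,:,::-1];b=arm.get_image("wrist")[:,:,::-1]
A=cv2.resize(a[130:300,205:435],(780,576))[:, :]
o=np.vstack([cv2.resize(a[140:300,205:435],(430,299)),cv2.resize(b[0:230,150:480],(430,300))])
cv2.imwrite("pics/end.png",o);print(arm.read_state()["position"])
```

```text
[505.36566521 255.51241454 408.65888084]
```

View pics/end.png

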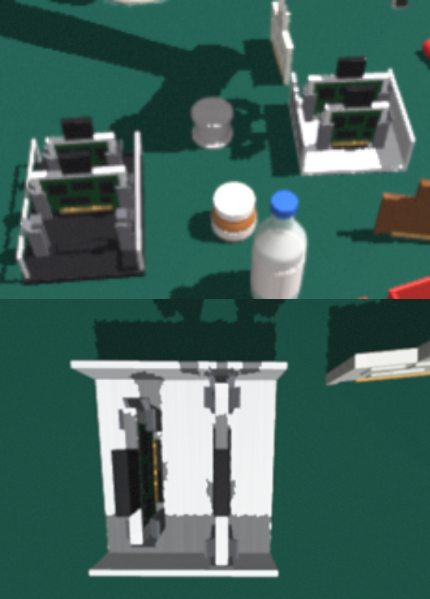

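The final picture shows the old card in the stand's middle slot (75,175), the front slot empty, and the spare upright in the cage (220,470). The other objects are where they were.

```bash
python3 -c "
from bench import arm
print(arm.job_done())"
```

```text
the job is handed in; nothing more can be done
None
```

The cards are swapped and the job is handed in after about 20 s: the old long card is seated in the stand's middle slot and the spare is seated in the cage's long slot, with nothing else seen to have moved.

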